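# Open a finds case whose catch may be caught

### The job

A square jar has toppled over on the lid of the grey finds case: take it off and stand it upright on the bench, clear of the case. Then, before you move the catch, give the lid's handle a short upward tug to learn whether the catch has caught; if it has, slide the catch fully away from the handle to free the lid. Raise the lid to about 45 degrees and finish while still holding it open there with the gripper; leave the other things on the bench alone.

Things in the scene. Friction and masses are not known exactly. Their poses are not given: they have to be found in the camera images.
- case: grey steel finds case, fixed; 220 (x) by 300 (y) by 85 mm high, 95.5 mm with its lid; turned by up to 0.2 rad. Origin: centre of its underside; x to the hinged back edge, away from the robot, y to the left along the front, z up. A steel ledge (50 by 120 mm, top 55 mm above the bench) juts from its front face left of centre and carries the catch
- lid (a joint): angle of the case's lid, rad: 0 closed, grows as the front edge rises (stop at 1.9). Steel lid 224 by 304 by 10 mm, 0.5 kg, free hinge on the back top edge: it falls shut when let go. With the catch caught it lifts only about 0.03 rad (6 mm at the handle), then stops hard; with the catch free it goes on rising
- lid_hinge (a point): middle of the lid's hinge line, at the back top edge of the case, 85.5 mm above the bench; the hinge line runs along the case's y. It is fixed in place
- lid_grip (a point): round steel bar handle on the lid near its front edge; 10 mm thick, 100 mm long along the case's y, bar centre 36 mm above the lid's top (open beneath), on two end posts. This point: middle of the bar; lid closed, 195 mm from the hinge towards the robot and 46 mm above it; it turns with the lid. The lid's front edge is 29 mm further forward
- catch_top (a point): middle of the top of the catch's black upright tab, in front of the case: 12 mm along the case's y, 20 mm along x, top 103 mm above the bench, free for its upper 41 mm. It lies 95 mm (as joint catch reads 0) to 123 mm (at its stop) left of the handle's middle, measured along the case's y
- catch (a joint): slide of the catch along the case's y, m: 0 nearest the handle, 0.028 at its stop, away from the handle, where the lid is always free. Found anywhere from 0 to 0.012; whether it is caught there cannot be seen or read from this, as the part it hooks is hidden under the lid. Takes about 2 N, stays where left; a lid pulled up against it makes it bind
- jar: white square plastic jar with round black screw cap, lying on its side on the lid behind the handle, its axis roughly along the case's y; body 50 by 50 by 90 mm, cap 42 mm across by 25 mm, total 115 mm, about 0.22 kg. Origin: centre of its base; z runs from the base to the cap
- carton: cardboard carton with a blue band, 60 by 100 by 70 mm high, upright bystander. Origin: centre of its underside
- beaker: clear plastic beaker, 80 mm across, 100 mm high, upright bystander. Origin: centre of its underside
- weight: brass bench weight with a knob, 56 mm across, 65 mm high, upright bystander. Origin: centre of its underside
There are look-alikes about, which are no part of the job. Leave any red look-alike of the jar alone.

How it is judged:
On the way, in this order (a step that is already met when the one before it is completed fails the run):
1. the jar stands upright on the bench, clear of the case and let go (angle between jar's own z axis and vertical below 0.12 rad and height (world z) of jar between -0.006 and 0.006 m and linear speed of jar below 0.03 m/s and contact force between jar and case below 0.3 N and contact force between the fingers and jar below 0.2 N), for 0.2 s.
2. the lid has been tugged up by the fingers while the catch is still as it was found (value of joint lid above 0.018 rad and distance of catch_top from where it was at the start of the episode below 0.005 m and contact force between the fingers and lid above 0.5 N), for 0.1 s.
At the end, for the whole second after the job is handed in: the lid is held still at 0.6 to 1.0 rad (34 to 57 degrees) with the fingers bearing on it (over 1 N); the jar stands upright (within 0.12 rad) at rest on the bench, not touching the case (angle between jar's own z axis and vertical below 0.12 rad and height (world z) of jar between -0.006 and 0.006 m and linear speed of jar below 0.03 m/s and contact force between jar and case below 0.3 N and value of joint lid between 0.6 and 1 rad and velocity of joint lid between -0.1 and 0.1 rad/s and contact force between the fingers and lid above 1 N); the arm keeps its last pose, push and grip.
It fails at once if the lid is raised while the jar is still on the case (value of joint lid above 0.1 rad and height (world z) of jar above 0.06 m).
It fails at once if the carton is disturbed (moved over 30 mm or tipped) (distance of carton from where it was at the start of the episode above 0.03 m or angle between carton's own z axis and vertical above 0.3 rad).
It fails at once if the beaker is disturbed (moved over 30 mm or tipped) (distance of beaker from where it was at the start of the episode above 0.03 m or angle between beaker's own z axis and vertical above 0.3 rad).
It fails at once if the weight is disturbed (moved over 30 mm or tipped) (distance of weight from where it was at the start of the episode above 0.03 m or angle between weight's own z axis and vertical above 0.3 rad).
It also fails if it takes over 72 s, if anything falls off the work surface, if the arm or the gripper's body presses on something with over 40 N, if the wrist force passes 120 N, or if a joint passes its speed limit or range.

### The arm

A 6-joint arm with a two-finger parallel gripper is mounted at the origin on the work surface. World frame = base frame: x ahead of the robot, y to its left, z up, the work surface at z = 0. Lengths are in m, angles in rad, forces in N, time in s.
With the tool pointing down it reaches from about 0.25 to 0.725 m from the base axis. Payload 4 kg.
Tool frame: the origin (TCP) lies midway between the tips of the shut fingers; the grasp point (between the pads) lies 19 mm behind it; z points along the fingers, y is the line along which they close (so a half turn about z gives the same grasp; the last joint's range is limited). The gripper opens to 85 mm and grips with 20 to 120 N. Pads are 22 mm wide; open, the fingers measure 114 mm over their backs; the gripper's body (76 mm by 85 mm) begins 54 mm behind the grasp point. The pads swing forward as they close: fully open they stand 13 mm farther back than shut.
Start: joints at [-1.195, 0.241, 0.005, 1.335, 0, 1.571], TCP at [0.184, -0.465, 0.231] pointing down, gripper open.
Joint ranges: [-2.72, 2.72], [-1.05, 1.87], [-1.09, 1.28], [-1.99, 2.15], [-1.42, 1.44], [-3.14, 3.14]. Speed limits (rad/s): [2.79, 2.79, 3.14, 3.14, 3.14, 3.14].

### API

Orientations are given as a unit quaternion [x, y, z, w].
In Python, from workcell import get_obs, camera, job_done, silhouettes gives the robot as it stands. The module is installed in compiled form; this text tells all that it offers.
- The arm moves only by the tool drive_tool, never from a script. Its argument "increments" is a list of rows, each a list of 3 entries, a list of its own where there are three numbers: the shift along the world's x, y, z in mm, then the turn, a rotation vector about the world's x, y, z in degrees, then the opening, from 0 (shut) to 1 (fully open). A call has 1 to 8 rows; each row shifts and turns the commanded pose from where the row before left it; what a row does not reach is not made up. A row lasts 1/12 s, in which the tool goes at most 41.7 mm and 7.16 degrees, less where a joint would pass 70% of its speed; a pose out of reach is approached as far as the arm can. A call is refused whole if a number of a shift passes 41.7 or a number of a turn 7.16, either way. A call with a gripper value outside its range is refused whole. The fingers move at their own pace and stop on an object; the grip force is fixed at half the most. Time passes only in rows, so rows that do not move let the fingers close. It gives the time, the measured TCP pose, the force, the opening and the grip force at its end, in the units of the state.
- get_obs(): the state, without advancing time (a new reading comes with each control period).
- camera(name): name is "scene" or "side" or "wrist"; returns a dict with "image" (384x512x3 uint8, red, green, blue), "K" (3x3 intrinsics, pixels), "view" (4x4, takes a point from world to camera coordinates). Camera axes: x right, y down, z forward; pixel columns grow to the right and rows downward; lengths in m; the calibration is good to about 2 mm. A picture is of the moment at which its call begins. There is no depth.
- job_done(): hands the job in; it is judged then, once.
Trained networks look in a picture, given as the dict that the camera call returned (one of the last four; its "shot" number tells which), for a name from the list of things; names that differ only in an ending like _2 or _b are one class to them, and where a whole thing is asked for, a point or a joint stands for the part that bears it (a point fixed in the world has none). Each returns a list of dicts, best first, with "conf" (0 to 1); they miss things now and then, are a little off and sometimes report something else, mostly with a low value. They report only what shows in the picture. A call takes as long as a camera call. They do not tell look-alikes from the thing itself.
- silhouettes(query, picture): "region" (384x512 bool, what is visible of it) and "bbox" ([left, top, right, bottom] in pixels, round what is visible of it).
The state is a dict: "clock": time; "joint_pos": joint angles; "joint_vel": joint speeds; "tau": joint torques, N m; "eef_pos": TCP position; "tool_rot": TCP orientation; "ft_force": force on the tool from outside, world axes, zero at the start; "ft_torque": the same for the moment, N m; "grip_width": finger opening in m; "grasp_force": force on a finger pad.
Only numpy, scipy, OpenCV 4.12 (cv2) and the standard library are available. Lean on these libraries where they do the work, as an engineer would, in place of code of your own. Each camera call takes 0.05 s, during which the arm holds its last target. There are 200 camera calls.

## Working session

There is one attempt and no reset: what is moved stays moved. The work goes in short steps, Python scripts to look and compute and a tool call to move; the robot and the scene stay as the last step left them, time stands still between calls to the robot, and variables do not carry over. Pictures are saved under pics/ and viewed, at most 10 in all, crops included, and the job is handed in when it is done.

Besides the shell and the picture viewer there is one more tool, called after "Call:" as a command line: name --argument value ..., lists and objects as JSON in quotes. drive_tool: Moves the arm, as the interface text tells. Its arguments: {"type":"object","properties":{"increments":{"type":"array"}},"required":["increments"]}

```bash
mkdir -p pics; cat > h.py <<'E'
import numpy as np, cv2
from workcell import *
def shot(n,f=None):
    c=camera(n)
    if f: cv2.imwrite('pics/'+f,c['image'][:,:,::-1])
    return c
def proj(c,p):
    p=np.atleast_2d(p); q=p@c['view'][:3,:3].T+c['view'][:3,3]; q=q@c['K'].T
    return q[:,:2]/q[:,2:]
def onz(c,uv,z):
    R=c['view'][:3,:3];t=c['view'][:3,3];o=-R.T@t
    d=R.T@np.linalg.inv(c['K'])@np.array([uv[0],uv[1],1.])
    return o+d*(z-o[2])/d[2]
E
python3 - <<'E'
from h import *
o=get_obs();print(o['clock'],o['eef_pos'],o['tool_rot'],o['grip_width'])
a=[]
for n in('scene','side'):
    c=shot(n,n+'0.png');a.append(c['image'])
    for q in('case','lid','lid_grip','catch_top','jar','carton','beaker','weight'):
        for s in silhouettes(q,c):
            if s['conf']>.3:
                m=cv2.moments(s['region'].astype(np.uint8),True)
                print(n,q,round(s['conf'],2),s['bbox'],round(m['m10']/max(m['m00'],1)),round(m['m01']/max(m['m00'],1)))
    print(n,np.round(-c['view'][:3,:3].T@c['view'][:3,3],3))
E
```

```text
0.0 [ 0.18328302 -0.46453182  0.2304128 ] [ 9.82399535e-01  1.86788876e-01 -1.79595447e-04 -1.01841510e-03] 0.08549004436998427
scene case 0.92 [201.2, 145.7, 329.6, 250.2] 270 194
scene lid 0.93 [209.8, 143.8, 327.0, 233.5] 272 187
scene jar 0.95 [154.3, 222.3, 183.2, 269.6] 168 245
scene jar 0.69 [230.2, 246.8, 254.6, 295.4] 242 271
scene jar 0.64 [236.2, 181.0, 276.9, 206.0] 254 193
scene carton 0.77 [109.0, 148.5, 147.3, 174.7] 128 163
scene beaker 0.66 [380.9, 178.4, 419.8, 220.7] 399 198
scene weight 0.76 [148.9, 191.0, 172.7, 216.1] 160 203
scene [1.361 0.046 1.236]
side case 0.86 [201.3, 165.1, 338.7, 296.5] 273 232
side lid 0.74 [208.2, 165.3, 338.0, 274.6] 274 221
side lid_grip 0.81 [208.9, 164.1, 335.9, 275.9] 274 221
side catch_top 0.78 [293.5, 257.4, 308.4, 281.5] 301 270
side jar 0.9 [235.3, 140.7, 269.6, 164.9] 251 153
side jar 0.85 [184.1, 179.1, 227.3, 211.5] 205 192
side jar 0.8 [243.5, 171.1, 280.3, 212.1] 262 190
side carton 0.87 [330.6, 117.1, 355.1, 153.9] 342 137
side beaker 0.95 [197.6, 328.6, 235.2, 381.0] 216 352
side weight 0.89 [288.5, 142.5, 303.6, 164.8] 295 154
side [0.382 0.644 0.863]
```

View both.

```bash
python3 - <<'E'
import cv2
a=cv2.imread('pics/scene0.png')[110:310,90:440];b=cv2.imread('pics/side0.png')[100:384,160:400]
a=cv2.resize(a,None,fx=1.25,fy=1.25,interpolation=2)
a=cv2.resize(cv2.imread('pics/scene0.png')[120:310,95:430],(440,250),interpolation=2);b=cv2.resize(b,(355,420),interpolation=2)
import numpy as np
m=np.zeros((420,795,3),np.uint8);m[:250,:440]=a;m[:,440:]=b
cv2.imwrite('pics/both.png',m)
E
```

```text
(no output)
```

View pics/both.png

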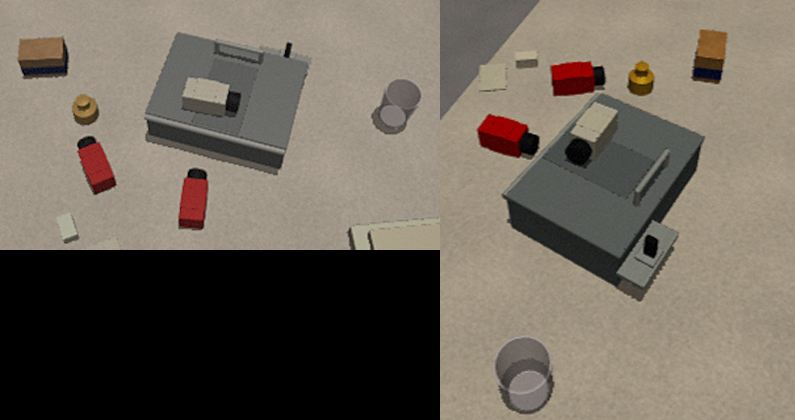

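```bash
cat >> h.py <<'E'
from scipy.optimize import minimize
def box(cx,cy,z0,z1,lx,ly):
    return np.array([[cx+sx*lx/2,cy+sy*ly/2,z] for sx in(-1,1) for sy in(-1,1) for z in(z0,z1)])
def cyl(c,ax,r,l,n=24):
    t=np.linspace(0,2*np.pi,n);ax=np.array(ax,float)
    u=np.cross(ax,[.3,.5,.8]);u/=np.linalg.norm(u);v=np.cross(ax,u)
    ring=np.outer(np.cos(t),u)*r+np.outer(np.sin(t),v)*r
    return np.vstack([c+ring,c+ring+ax*l])
def tf(P,x,y,a,z=0):
    c,s=np.cos(a),np.sin(a);return P@np.array([[c,s,0],[-s,c,0],[0,0,1]])+[x,y,z]
S=3
def mask(c,parts):
    m=np.zeros((384*S,512*S),np.uint8)
    for P in parts:
        h=cv2.convexHull(((proj(c,P)+.5)*S).astype(np.float32))
        cv2.fillPoly(m,[np.int32(np.round(h*16))],1,shift=4)
    return m>0
def fit(obs,parts,x0,step,z=0):
    up=[(c,cv2.resize(r.astype(np.float32),(512*S,384*S),interpolation=cv2.INTER_LINEAR)>.5) for c,r in obs]
    def f(p):
        e=0
        for c,r in up:
            m=mask(c,[tf(P,*p,z) for P in parts]);e+=1-(m&r).sum()/(m|r).sum()
        return e
    sx=np.array([x0]+[np.array(x0)+np.eye(3)[i]*step[i] for i in range(3)])
    r=minimize(f,x0,method='Nelder-Mead',options=dict(initial_simplex=sx,xatol=1e-4,fatol=1e-5,maxiter=300))
    return r.x,r.fun
# jar: axis along local +x from base at 0 ; centre height 0
JAR=[box(.045,0,-.025,.025,.09,.05),cyl(np.array([.09,0,0]),[1,0,0],.021,.025)]
CASE=[box(0,0,0,.085,.22,.3),box(0,0,.0855,.0955,.224,.304),box(-.085,0,.0955,.1365,.01,.1)]
E
cat > m.py <<'E'
from h import *
ob=[];jb=[];cs={}
for n in('scene','side'):
    c=shot(n);cs[n]=c
    R=np.zeros((384,512),bool)
    for q in('case','lid'):
        R|=silhouettes(q,c)[0]['region']
    js=[s for s in silhouettes('jar',c)]
    # white one
    def red(s):
        p=c['image'][s['region']].mean(0);return p[0]-p[1]
    w=[s for s in js if s['conf']>.3 and red(s)<30]
    print(n,[(round(s['conf'],2),s['bbox']) for s in w])
    jb.append((c,w[0]['region']));ob.append((c,R|w[0]['region']))
    for q in('carton','weight','beaker'):
        s=silhouettes(q,c)[0]['bbox'];print(q,onz(c,((s[0]+s[2])/2,s[3]-6),0).round(3))
    for s in js:
        if red(s)>30: b=s['bbox'];print('red',onz(c,((b[0]+b[2])/2,(b[1]+b[3])/2),.02).round(3))
g=onz(cs['scene'],(270,194),.08);print('guess',g)
best=min((fit(ob,CASE+[box(-.135,.1,.04,.055,.05,.12)],[g[0],g[1],a],[.02,.02,.1]) for a in(-.15,0.,.15)),key=lambda r:r[1]);print('case',best)
g=onz(cs['scene'],(254,193),.12)
bj=min((fit(jb,JAR,[g[0]-.057*np.cos(a),g[1]-.057*np.sin(a),a],[.015,.015,.15],.1205) for a in(1.3,1.57,1.9)),key=lambda r:r[1]);print('jar',bj)
x,y,a=best[0]
def W(p): return tf(np.array([p]),x,y,a)[0]
print('grip',W([-.085,0,.1315]),'hinge',W([.11,0,.0855]))
c=cs['side'];s=silhouettes('catch_top',c)[0];b=s['bbox'];print('catch',b,s['conf'])
for d in(0,.006,.012): print(d,W([-.135,.095+d,.103]),proj(c,W([-.135,.095+d,.103])),proj(cs['scene'],W([-.135,.095+d,.103])))
s=silhouettes('catch_top',cs['scene']);print([(q['conf'],q['bbox']) for q in s])
M=[]
for (c,_),(cj,_) in zip(ob,jb):
    im=cv2.resize(c['image'][:,:,::-1],None,fx=3,fy=3,interpolation=2)
    for P in CASE: cv2.polylines(im,[np.int32(cv2.convexHull((proj(c,tf(P,*best[0]))*3+1.5).astype(np.float32)))],1,(0,255,0),1)
    for P in JAR: cv2.polylines(im,[np.int32(cv2.convexHull((proj(c,tf(P,*bj[0],.1205))*3+1.5).astype(np.float32)))],1,(255,0,255),1)
    u=np.int32(proj(c,[x,y,.06])[0]*3);M.append(im[u[1]-230:u[1]+230,u[0]-200:u[0]+200])
cv2.imwrite('pics/fit.png',np.hstack(M))
E
python3 m.py
```

```text
scene [(0.83, [236.8, 179.5, 279.2, 207.1])]
carton [ 0.542 -0.427  0.   ]
weight [ 0.66  -0.304  0.   ]
beaker [0.607 0.402 0.   ]
red [ 0.786 -0.245  0.02 ]
red [ 0.837 -0.038  0.02 ]
side [(0.75, [243.6, 168.2, 280.3, 214.3])]
carton [ 0.528 -0.388  0.   ]
weight [ 0.653 -0.294  0.   ]
beaker [0.587 0.415 0.   ]
red [ 0.791 -0.258  0.02 ]
red [ 0.843 -0.025  0.02 ]
guess [0.62855041 0.02151416 0.08      ]
case (array([ 0.61104214,  0.01512374, -0.17885382]), np.float64(0.297184426587784))
jar (array([ 0.65144225, -0.07134227,  1.46074822]), np.float64(0.14695544792210646))
grip [0.52739804 0.03024539 0.1315    ] hinge [ 0.71928745 -0.00444546  0.0855    ]
catch [291.3, 260.3, 309.9, 284.8] 0.69
0 [0.4950963  0.13262506 0.103     ] [[303.22543964 257.14567477]] [[311.9718669  154.64673871]]
0.006 [0.49616371 0.13852935 0.103     ] [[301.97591769 258.99844199]] [[313.98486684 155.10490813]]
0.012 [0.49723112 0.14443364 0.103     ] [[300.71681893 260.86540954]] [[316.00037142 155.56364762]]
[]
```

View pics/fit.png

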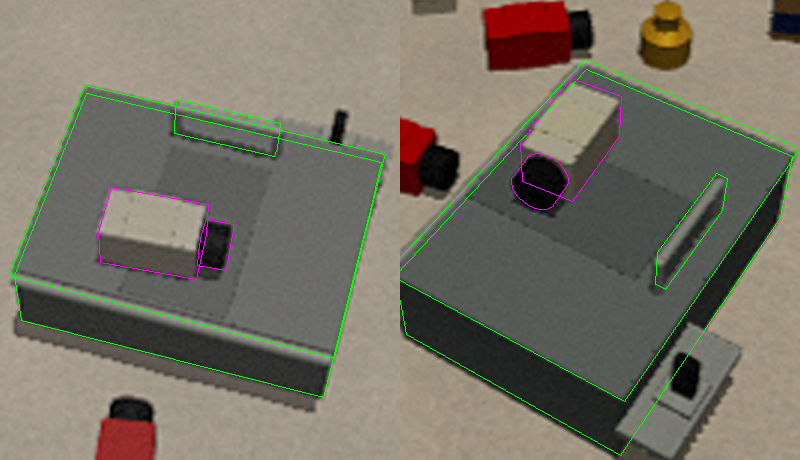

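Candidates for the jar: white one on lid (scene 254,193 / side 262,190), red look-alikes (scene 168,245 and 242,271). The white one on the lid matches the description; I'll check it in a wrist crop.

Call:
drive_tool --increments '[[[29.5,27.3,2],[0,0,3.9],1],[[29.5,27.3,2],[0,0,3.9],1],[[29.5,27.3,2],[0,0,3.9],1],[[29.5,27.3,2],[0,0,3.9],1],[[29.5,27.3,2],[0,0,3.9],1],[[29.5,27.3,2],[0,0,3.9],1],[[29.5,27.3,2],[0,0,3.9],1],[[29.5,27.3,2],[0,0,3.9],1]]'

```text
clock: 2.37
eef_pos: [0.4207, -0.2452, 0.2476]
tool_rot: [0.895, 0.446, 0.0, 0.0]
ft_force: [0.9, -1.2, -0.4]
grip_width: 0.0854
grasp_force: 0.0
```

Call:
drive_tool --increments '[[[29.5,27.3,2],[0,0,3.9],1],[[29.5,27.3,2],[0,0,3.9],1],[[29.5,27.3,2],[0,0,3.9],1],[[29.5,27.3,2],[0,0,3.9],1],[[29.5,27.3,2],[0,0,3.9],1],[[29.5,27.3,2],[0,0,3.9],1],[[29.5,27.3,2],[0,0,3.9],1],[[0,0,0],[0,0,0],1]]'

```text
clock: 3.03
eef_pos: [0.6303, -0.0499, 0.259]
tool_rot: [0.763, 0.646, 0.001, -0.001]
ft_force: [-0.7, -0.4, -0.9]
grip_width: 0.0854
grasp_force: 0.0
```

```bash
python3 - <<'E'
from h import *
from scipy.spatial.transform import Rotation as R
o=get_obs();print(o['clock'],o['eef_pos'],R.from_quat(o['tool_rot']).as_matrix().round(3),o['joint_pos'].round(2) if hasattr(o['joint_pos'],'round') else o['joint_pos'])
c=shot('wrist','w0.png')
for s in silhouettes('jar',c): print(s['conf'],s['bbox'])
w=silhouettes('jar',c)
if w:
    g=[.651,-.071,1.46]
    print(fit([(c,w[0]['region'])],JAR,g,[.01,.01,.1],.1205))
E
```

```text
3.0333 [ 0.63029338 -0.04989985  0.25902193] [[ 0.164  0.986  0.001]
 [ 0.986 -0.164  0.003]
 [ 0.003  0.    -1.   ]] [-0.08  0.51  0.47  1.53  0.    1.66]
0.86 [252.3, 91.2, 310.7, 210.8]
0.79 [335.6, 242.3, 424.4, 307.0]
0.66 [361.5, 110.0, 470.1, 157.6]
0.59 [115.7, 2.2, 343.4, 257.2]
(array([ 0.65085351, -0.07356618,  1.45265117]), np.float64(0.023849936131865812))
```

View pics/w0.png

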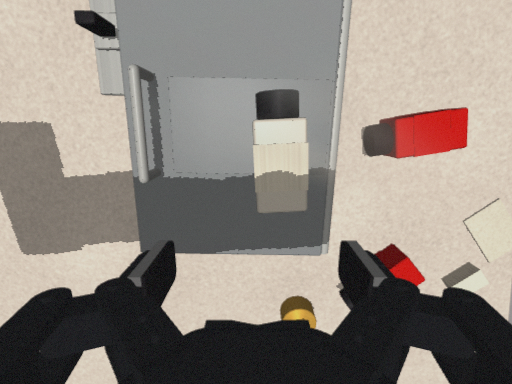

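The wrist view confirms the white jar (cap 277,105, body 280,170) as the target; the red ones are at (425,132) and (395,265).

Call:
drive_tool --increments '[[[9,7,0],[-5,0.6,0.9],1],[[9,7,0],[-5,0.6,0.9],1],[[8,7.4,0],[-5,0.6,0.8],1],[[0,0,-30],[-5,0.6,0],1],[[0,0,-30],[0,0,0],1],[[0,0,-30],[0,0,0],1],[[0,0,-20],[0,0,0],1],[[0,0,0],[0,0,0],1]]'

```text
clock: 3.85
eef_pos: [0.6478, -0.0358, 0.1463]
tool_rot: [0.739, 0.65, -0.132, 0.116]
ft_force: [-1.1, 0.2, -0.2]
grip_width: 0.0852
grasp_force: 0.0
```

```bash
python3 - <<'E'
from h import *
from scipy.spatial.transform import Rotation as R
o=get_obs();print(o['clock'],o['eef_pos'],R.from_quat(o['tool_rot']).as_matrix().round(3),np.round(o['joint_pos'],2),np.round(o['ft_force'],1))
E
```

```text
3.85 [ 0.647829   -0.03580155  0.14625956] [[ 0.12   0.992 -0.045]
 [ 0.931 -0.128 -0.343]
 [-0.346 -0.001 -0.938]] [ 0.1   0.64  0.36  1.37 -0.34  1.82] [-1.1  0.2 -0.2]
```

Call:
drive_tool --increments '[[[8.5,7.3,0],[0,0,0],1],[[0,0,-13],[0,0,0],1],[[0,0,-13],[0,0,0],1],[[0,0,-12],[0,0,0],1],[[0,0,0],[0,0,0],1]]'

```text
clock: 4.27
eef_pos: [0.6592, -0.0284, 0.1129]
tool_rot: [0.74, 0.65, -0.129, 0.118]
ft_force: [-0.6, -0.5, -0.3]
grip_width: 0.0854
grasp_force: 0.0
```

Call:
drive_tool --increments '[[[-2,0,-4],[0,0,0],0],[[0,0,0],[0,0,0],0],[[0,0,0],[0,0,0],0],[[0,0,0],[0,0,0],0],[[0,0,0],[0,0,0],0],[[0,0,0],[0,0,0],0],[[0,0,0],[0,0,0],0]]'

```text
clock: 4.85
eef_pos: [0.6591, -0.027, 0.1112]
tool_rot: [0.739, 0.65, -0.128, 0.12]
ft_force: [-1.5, 0.6, 5.5]
grip_width: 0.0492
grasp_force: 62.8
```

Call:
drive_tool --increments '[[[0,0,20],[0,0,0],0],[[0,0,35],[0,0,0],0],[[0,0,35],[0,0,0],0],[[0,0,35],[0,0,0],0],[[-10,10,15],[3,-0.3,0],0],[[-24,26,0],[5,-0.6,0],0],[[-24,26,0],[5,-0.6,0],0],[[-24,26,0],[5,-0.6,0],0]]'

```text
clock: 5.52
eef_pos: [0.5759, 0.0623, 0.2496]
tool_rot: [0.751, 0.66, -0.01, 0.012]
ft_force: [-0.1, -0.3, -1.9]
grip_width: 0.0494
grasp_force: 63.0
```

Call:
drive_tool --increments '[[[-24,26,0],[5,-0.6,0],0],[[-24,26,0],[5,-0.6,0],0],[[-24,26,0],[5,-0.6,0],0],[[-24,26,0],[5,-0.6,0],0],[[-24,26,0],[5,-0.6,0],0],[[-24,26,0],[5,-0.6,0],0],[[-24,26,0],[5,-0.6,0],0],[[-24,26,0],[5,-0.6,0],0]]'

```text
clock: 6.18
eef_pos: [0.3831, 0.2697, 0.2494]
tool_rot: [0.71, 0.623, 0.247, -0.218]
ft_force: [0.2, -0.1, -2.2]
grip_width: 0.0495
grasp_force: 63.1
```

Call:
drive_tool --increments '[[[-24,26,0],[5,-0.6,0],0],[[-24,26,0],[5,-0.6,0],0],[[-24,26,0],[5,-0.6,0],0],[[-24,26,0],[5,-0.6,0],0],[[-24,26,0],[5,-0.6,0],0],[[-24,26,0],[5,-0.6,0],0],[[0,0,0],[0,0,0],0]]'

```text
clock: 6.77
eef_pos: [0.2632, 0.4005, 0.2428]
tool_rot: [0.641, 0.561, 0.392, -0.347]
ft_force: [-0.5, -0.8, -3.1]
grip_width: 0.0496
grasp_force: 63.3
```

```bash
cat > st.py <<'E'
from h import *
from scipy.spatial.transform import Rotation as R
o=get_obs();M=R.from_quat(o['tool_rot']).as_matrix()
print(o['clock'],np.round(o['eef_pos'],4),'\n',M.round(3),np.round(o['joint_pos'],2),np.round(o['ft_force'],1),round(o['grip_width'],4),round(o['grasp_force'],1))
E
python3 st.py
```

```text
6.7667 [0.2632 0.4005 0.2428] 
 [[ 0.063  0.992  0.112]
 [ 0.447 -0.129  0.885]
 [ 0.892 -0.005 -0.451]] [ 0.52 -0.17 -1.   -0.13  0.79  2.61] [-0.5 -0.8 -3.1] 0.0496 63.3
```

```bash
python3 - <<'E'
from h import *
from scipy.spatial.transform import Rotation as R
o=get_obs();M=R.from_quat(o['tool_rot']).as_matrix()
M0=R.from_quat([.739,.65,-.128,.120]).as_matrix()
d0=np.array([np.cos(1.4527),np.sin(1.4527),0])
base0=np.array([.65085,-.07357,.1205]);tcp0=np.array([.6591,-.027,.1112])
d=M@M0.T@d0;b=o['eef_pos']+M@M0.T@(base0-tcp0)
print('axis',d,'base',b)
ax=np.cross(d,[0,0,1]);print('rotvec deg needed',np.degrees(np.arcsin(np.linalg.norm(ax)))*ax/np.linalg.norm(ax))
Rn=R.from_rotvec(np.arcsin(np.linalg.norm(ax))*ax/np.linalg.norm(ax)).as_matrix()
print('tcp-base after upright',Rn@(o['eef_pos']-b))
c=shot('scene','s1.png');print(proj(c,[[.27,.52,0],[.27,.6,0]]))
E
```

```text
axis [0.01213793 0.11458488 0.99333931] base [0.25887631 0.38623261 0.19694118]
rotvec deg needed [ 6.57984533 -0.69700012  0.        ]
tcp-base after upright [0.00377464 0.00891976 0.04721766]
[[428.73820629 128.70279528]
 [453.3864985  130.62823775]]
```

View pics/s1.png

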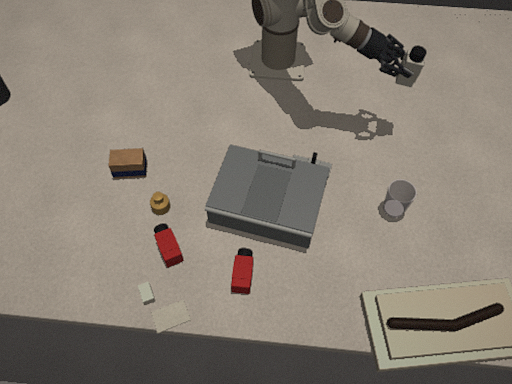

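The scene shows the jar held cap-up (418,53), with free bench at (429,129).

Call:
drive_tool --increments '[[[0,37,0],[3.3,-0.35,0],0],[[0,37,0],[3.3,-0.35,0],0],[[0,37,0],[0,0,0],0],[[0,0,-35],[0,0,0],0],[[0,0,-35],[0,0,0],0],[[0,0,-35],[0,0,0],0],[[0,0,-35],[0,0,0],0],[[0,0,0],[0,0,0],0]]'

```text
clock: 7.48
eef_pos: [0.2767, 0.4977, 0.088]
tool_rot: [0.634, 0.548, 0.403, -0.368]
ft_force: [-0.7, -1.1, -5.8]
grip_width: 0.0495
grasp_force: 63.6
```

```bash
cat > j.py <<'E'
from h import *
from scipy.spatial.transform import Rotation as R
exec(open('st.py').read().split('\n',2)[2])
M0=R.from_quat([.739,.65,-.128,.120]).as_matrix()
d0=np.array([np.cos(1.4527),np.sin(1.4527),0])
base0=np.array([.65085,-.07357,.1205]);tcp0=np.array([.6591,-.027,.1112])
d=M@M0.T@d0;b=o['eef_pos']+M@M0.T@(base0-tcp0)
ax=np.cross(d,[0,0,1]);print('axis',d,'base',b,'need',np.degrees(ax))
E
python3 j.py; python3 - <<'E'
from h import *
# vision check of jar axis
c=shot('side');b=shot('scene','s2.png')
for k in(c,b):
    for s in silhouettes('jar',k): print(s['conf'],s['bbox'])
E
```

```text
7.4833 [0.2767 0.4977 0.088 ] 
 [[ 0.075  0.991  0.108]
 [ 0.398 -0.129  0.908]
 [ 0.914 -0.025 -0.404]] [ 0.74  0.58 -1.08 -1.14  0.64  2.83] [-0.7 -1.1 -5.8] 0.0495 63.6
axis [0.0255367  0.06035783 0.99785009] base [0.27176772 0.48591247 0.04152491] need [ 3.45824871 -1.46314503  0.        ]
0.72 [233.2, 142.7, 271.2, 164.9]
0.55 [183.7, 178.3, 229.4, 210.1]
0.8 [418.9, 90.3, 443.4, 125.5]
0.74 [229.1, 247.4, 254.3, 293.6]
0.57 [153.5, 222.3, 181.8, 269.0]
```

Call:
drive_tool --increments '[[[30,25,0],[0,0,0],0],[[20,25,0],[0,0,0],0],[[0,10,0],[1.7,-0.7,0],0],[[0,0,0],[1.7,-0.7,0],0],[[0,0,-10],[0,0,0],0],[[0,0,-10],[0,0,0],0],[[0,0,0],[0,0,0],0]]'

```text
clock: 8.27
eef_pos: [0.3298, 0.5619, 0.0953]
tool_rot: [0.604, 0.54, 0.446, -0.382]
ft_force: [0.2, 0.1, -2.9]
grip_width: 0.0491
grasp_force: 63.7
```

```bash
python3 j.py
```

```text
8.2667 [0.3298 0.5619 0.0953] 
 [[ 0.021  0.992  0.126]
 [ 0.312 -0.127  0.942]
 [ 0.95   0.02  -0.312]] [ 0.76  0.69 -0.92 -1.21  0.64  2.87] [ 0.2  0.1 -2.9] 0.0491 63.7
axis [-0.03209179 -0.03172661  0.99898125] base [0.32754336 0.5544842  0.04769638] need [-1.81780104  1.83872395  0.        ]
```

Call:
drive_tool --increments '[[[0,0,-10],[-1.8,1.8,0],0],[[0,0,-15],[0,0,0],0],[[0,0,-12],[0,0,0],0],[[0,0,0],[0,0,0],0],[[0,0,0],[0,0,0],0]]'

```text
clock: 8.68
eef_pos: [0.3295, 0.5618, 0.0557]
tool_rot: [0.618, 0.541, 0.426, -0.38]
ft_force: [-0.0, 0.1, -1.8]
grip_width: 0.0494
grasp_force: 63.7
```

```bash
python3 j.py; python3 - <<'E'
from h import *
b=shot('scene')
u=proj(b,[.3275,.554,.06])[0].astype(int);im=b['image'][u[1]-50:u[1]+50,u[0]-70:min(512,u[0]+70),::-1]
cv2.imwrite('pics/s3.png',cv2.resize(im,None,fx=5,fy=5,interpolation=2))
print(u,proj(b,[[.3275,.554,0],[.3275,.554,.115]]))
E
```

```text
8.6833 [0.3295 0.5618 0.0557] 
 [[ 0.053  0.992  0.115]
 [ 0.344 -0.126  0.93 ]
 [ 0.937 -0.01  -0.348]] [ 0.76  0.77 -0.9  -1.21  0.64  2.87] [-0.   0.1 -1.8] 0.0494 63.7
axis [0.00240992 0.00239356 0.99999423] base [0.32560967 0.5527249  0.00852111] need [ 0.13714073 -0.13807824  0.        ]
[447 131] [[440.98853755 143.2194104 ]
 [453.56213246 119.57355768]]
```

View pics/s3.png

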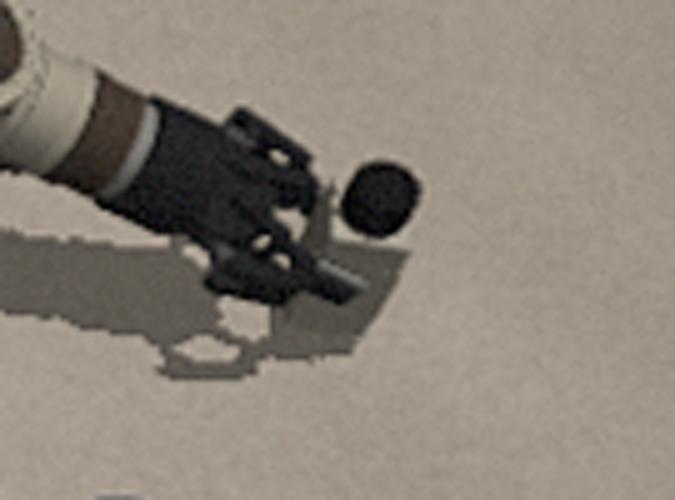

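Jar upright in the fingers: cap at crop (380,198), predicted (383,193). Now lowering gently.

Call:
drive_tool --increments '[[[0,0,-4],[0,0,0],0],[[0,0,-2],[0,0,0],0],[[0,0,-2],[0,0,0],0],[[0,0,0],[0,0,0],0]]'

```text
clock: 9.07
eef_pos: [0.3288, 0.5617, 0.0459]
tool_rot: [0.617, 0.541, 0.426, -0.381]
ft_force: [-2.2, -5.2, 9.4]
grip_width: 0.0497
grasp_force: 64.8
```

Call:
drive_tool --increments '[[[0,0,0],[0,0,0],0.5],[[0,0,0],[0,0,0],1],[[0,0,0],[0,0,0],1],[[0,0,0],[0,0,0],1],[[-2.3,-18.6,7],[0,0,0],1],[[-2.3,-18.6,7],[0,0,0],1],[[-2.3,-18.6,9],[0,0,0],1],[[-2.3,-18.6,9],[0,0,0],1]]'

```text
clock: 9.73
eef_pos: [0.3185, 0.4856, 0.0742]
tool_rot: [0.62, 0.541, 0.422, -0.38]
ft_force: [-0.4, 0.4, 1.5]
grip_width: 0.0851
grasp_force: 0.0
```

```bash
python3 st.py; python3 - <<'E'
from h import *
b=shot('scene')
u=[447,131];im=b['image'][u[1]-50:u[1]+50,u[0]-70:min(512,u[0]+70),::-1]
cv2.imwrite('pics/s4.png',cv2.resize(im,None,fx=5,fy=5,interpolation=2))
for n in ('scene','side'):
  c=shot(n)
  s=silhouettes('catch_top',c);print([(q['conf'],q['bbox']) for q in s])
E
```

```text
9.7333 [0.3185 0.4856 0.0742] 
 [[ 0.059  0.992  0.112]
 [ 0.349 -0.126  0.928]
 [ 0.935 -0.015 -0.354]] [ 0.62  0.7  -1.04 -1.22  0.76  2.79] [-0.4  0.4  1.5] 0.0851 0.0
[]
[(0.56, [289.0, 260.2, 311.9, 280.1])]
```

View pics/s4.png

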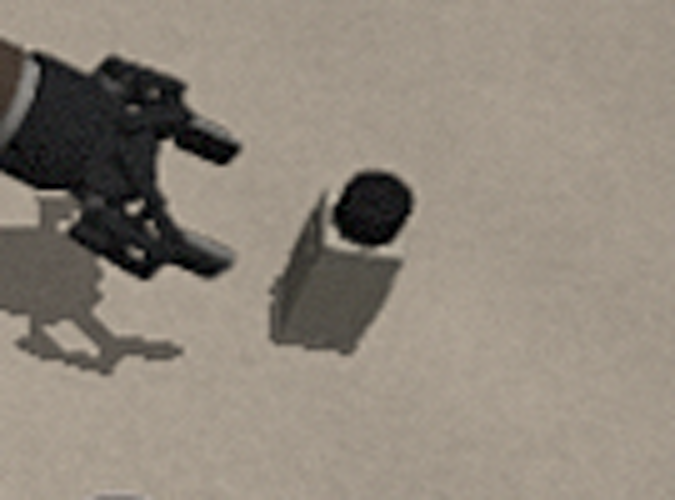

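The jar stands upright and alone (cap 372,208; base 320,345 in the crop). Now to a viewpoint over the handle.

Call:
drive_tool --increments '[[[8,-25,20],[-5.2,0.7,0],1],[[12,-31,20],[-5.8,0.7,0],1],[[13,-31,20],[-5.8,0.7,0],1],[[13,-31,20],[-5.8,0.7,0],1],[[13,-31,20],[-5.8,0.7,0],1],[[13,-31,20],[-5.8,0.7,0],1],[[13,-31,20],[-5.8,0.7,0],1],[[13,-31,20],[-5.8,0.7,0],1]]'

```text
clock: 10.65
eef_pos: [0.3849, 0.3707, 0.144]
tool_rot: [0.697, 0.605, 0.291, -0.252]
ft_force: [1.1, 0.6, 0.2]
grip_width: 0.0854
grasp_force: 0.0
```

Call:
drive_tool --increments '[[[14,-32,10],[-5.8,0.7,0],1],[[14,-32,10],[-5.8,0.7,0],1],[[14,-32,10],[-5.8,0.7,0],1],[[14,-32,0],[-5.8,0.7,0],1],[[14,-32,0],[0,0,0],1],[[14,-32,0],[0,0,0],1],[[14,-32,0],[0,0,0],1],[[0,0,0],[0,0,0],1]]'

```text
clock: 11.32
eef_pos: [0.4848, 0.1504, 0.1706]
tool_rot: [0.74, 0.641, 0.157, -0.127]
ft_force: [0.9, -0.5, -0.6]
grip_width: 0.0855
grasp_force: 0.0
```

```bash
python3 st.py; python3 - <<'E'
from h import *
c=shot('wrist','w1.png')
for q in('lid','catch_top'): print(q,[(round(s['conf'],2),s['bbox']) for s in silhouettes(q,c)])
np.savez('w1.npz',**{k:c[k] for k in('K','view')})
E
```

```text
11.3167 [0.4848 0.1504 0.1706] 
 [[ 0.129  0.989  0.069]
 [ 0.909 -0.146  0.39 ]
 [ 0.395  0.013 -0.918]] [ 0.07  0.21 -0.27  0.99  0.39  1.8 ] [ 0.9 -0.5 -0.6] 0.0855 0.0
lid [(0.86, [296.6, 194.0, 509.6, 384.0])]
catch_top [(0.96, [250.4, 232.5, 284.4, 271.1])]
```

View pics/w1.png

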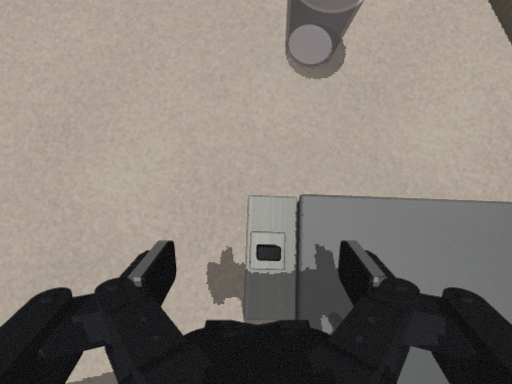

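The catch tab shows at (268,252) and the lid's front left corner at (300,195), with the beaker at (320,40). Continuing to the handle viewpoint.

Call:
drive_tool --increments '[[[6,-20,12],[-3.3,0.4,-0.3],1],[[6,-20,12],[-3.3,0.4,-0.3],1],[[6,-20,12],[-3.3,0.4,-0.3],1],[[6,-20,12],[-3.3,0.4,-0.3],1],[[6,-20,12],[-3.3,0.4,-0.3],1],[[6,-20,12],[-3.3,0.4,-0.3],1],[[6,-20,12],[-3.4,0.4,0],1],[[3,-10,12],[0,0,0],1]]'

```text
clock: 12.13
eef_pos: [0.5268, 0.006, 0.2673]
tool_rot: [0.762, 0.648, 0.008, 0.01]
ft_force: [0.3, 1.3, 0.0]
grip_width: 0.0854
grasp_force: 0.0
```

Call:
drive_tool --increments '[[[0,0,0],[0,0,0],1]]'

```text
clock: 12.22
eef_pos: [0.5279, 0.0051, 0.269]
tool_rot: [0.763, 0.647, 0.01, 0.011]
ft_force: [0.5, 0.1, 0.9]
grip_width: 0.0853
grasp_force: 0.0
```

```bash
python3 st.py; python3 - <<'E'
from h import *
class C(dict): pass
c1=dict(np.load('w1.npz'))
print('catch',onz(c1,(268,252),.103),'corner',onz(c1,(301,195),.0955))
c=shot('wrist','w2.png');np.savez('w2.npz',K=c['K'],view=c['view'])
for q in('lid','catch_top'): print(q,[(round(s['conf'],2),s['bbox']) for s in silhouettes(q,c)])
x,y,a=.611,.0151,-.179
im=c['image'][:,:,::-1].copy()
for P in CASE[1:]: cv2.polylines(im,[np.int32(cv2.convexHull(proj(c,tf(P,x,y,a)).astype(np.float32)))],1,(0,255,0),1)
cv2.imwrite('pics/w2o.png',cv2.resize(im,(800,600)))
E
```

```text
12.2167 [0.5279 0.0051 0.269 ] 
 [[ 0.163  0.986  0.03 ]
 [ 0.987 -0.163 -0.003]
 [ 0.002  0.03  -1.   ]] [ 0.01  0.26  0.13  1.41 -0.    1.75] [0.5 0.1 0.9] 0.0853 0.0
catch [0.49335254 0.13954707 0.103     ] corner [0.52925708 0.18276998 0.0955    ]
lid [(0.89, [222.8, 5.6, 439.5, 276.9])]
catch_top [(0.96, [189.1, 51.4, 220.4, 85.2])]
```

View pics/w2o.png

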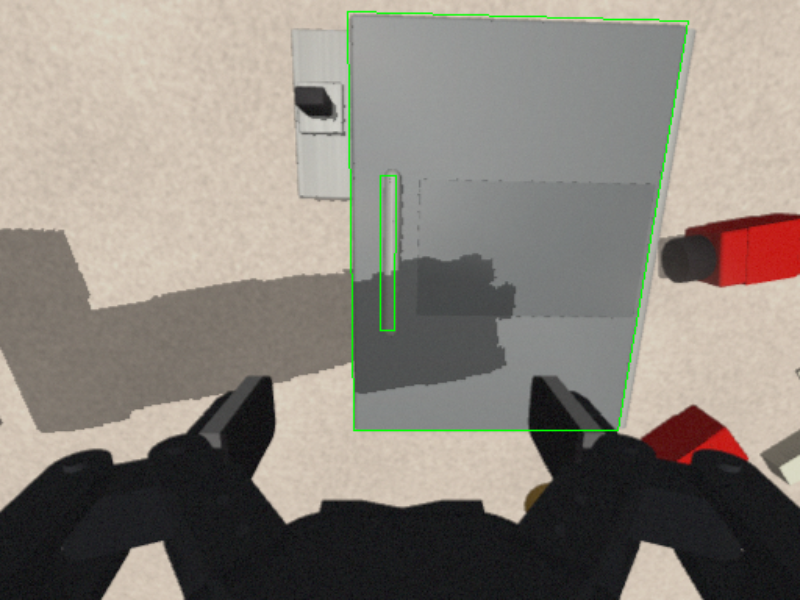

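The overlay matches lid and bar (bar 393,172 to 388,332); red jar and catch (313,100) as expected. Descending on the handle.

Call:
drive_tool --increments '[[[0,12.5,-20],[0,1.7,-0.5],0.7],[[0,12.5,-30],[0,0,0],0.7],[[0,0,-30],[0,0,0],0.7],[[0,0,-30],[0,0,0],0.7],[[0,0,-25],[0,0,0],0.7],[[0,0,-10],[0,0,0],0.7],[[0,0,0],[0,0,0],0.7],[[0,0,0],[0,0,0],0.7]]'

```text
clock: 13.03
eef_pos: [0.5257, 0.0296, 0.1218]
tool_rot: [0.766, 0.643, -0.003, -0.001]
ft_force: [-0.1, -0.4, 0.3]
grip_width: 0.0599
grasp_force: 0.0
```

```bash
python3 st.py
```

```text
13.0333 [0.5257 0.0296 0.1218] 
 [[ 0.173  0.985 -0.006]
 [ 0.985 -0.173 -0.003]
 [-0.004 -0.005 -1.   ]] [ 0.06  0.37 -0.11  1.1  -0.    1.8 ] [-0.1 -0.4  0.3] 0.0599 0.0
```

Call:
drive_tool --increments '[[[2,0,-8],[0,0,0],0.7],[[0,0,0],[0,0,0],0.3],[[0,0,0],[0,0,0],0],[[0,0,0],[0,0,0],0],[[0,0,0],[0,0,0],0],[[0,0,0],[0,0,0],0],[[0,0,0],[0,0,0],0]]'

```text
clock: 13.62
eef_pos: [0.5291, 0.0291, 0.1147]
tool_rot: [0.766, 0.643, -0.002, 0.0]
ft_force: [1.5, -1.1, 2.5]
grip_width: 0.0077
grasp_force: 58.5
```

Call:
drive_tool --increments '[[[0,0,2.5],[0,0,0],0],[[0,0,2.5],[0,0,0],0],[[0,0,0],[0,0,0],0],[[0,0,0],[0,0,0],0]]'

```text
clock: 13.95
eef_pos: [0.5301, 0.0289, 0.119]
tool_rot: [0.766, 0.643, -0.002, 0.001]
ft_force: [5.7, -1.7, -5.2]
grip_width: 0.0074
grasp_force: 58.5
```

Call:
drive_tool --increments '[[[0,0,1.5],[0,0,0],0],[[0,0,1.5],[0,0,0],0],[[0,0,0],[0,0,0],0],[[0,0,0],[0,0,0],0]]'

```text
clock: 14.28
eef_pos: [0.5307, 0.0287, 0.1217]
tool_rot: [0.766, 0.643, -0.001, 0.001]
ft_force: [8.7, -2.1, -6.8]
grip_width: 0.0078
grasp_force: 58.8
```

Call:
drive_tool --increments '[[[0.5,0,2],[0,0,0],0],[[0.5,0,2],[0,0,0],0],[[0,0,0],[0,0,0],0]]'

```text
clock: 14.53
eef_pos: [0.5308, 0.0287, 0.1224]
tool_rot: [0.766, 0.643, -0.003, 0.0]
ft_force: [13.7, -1.2, -21.9]
grip_width: 0.0075
grasp_force: 58.7
```

The lid rose about 6–7 mm then stopped hard at 22 N: the catch is caught. Lowering, releasing, and going to the catch.

Call:
drive_tool --increments '[[[-0.5,0,-5],[0,0,0],0],[[-0.5,0,-6],[0,0,0],0],[[0,0,0],[0,0,0],0.5],[[0,0,0],[0,0,0],0.5],[[0,0,0],[0,0,0],0.5],[[0,0,20],[0,0,0],0.5],[[0,0,30],[0,0,0],0.5],[[0,0,15],[0,0,0],0.5]]'

```text
clock: 15.2
eef_pos: [0.5285, 0.0293, 0.1824]
tool_rot: [0.766, 0.643, -0.002, 0.0]
ft_force: [1.0, -0.0, 1.0]
grip_width: 0.043
grasp_force: 0.0
```

Call:
drive_tool --increments '[[[-13.5,28,0],[0,0,0],0],[[-13.5,28,0],[0,0,0],0],[[-13.5,28,0],[0,0,0],0],[[0,0,0],[0,0,0],0],[[0,0,0],[0,0,0],0],[[0,0,0],[0,0,0],0]]'

```text
clock: 15.7
eef_pos: [0.4876, 0.1131, 0.18]
tool_rot: [0.766, 0.643, -0.003, -0.0]
ft_force: [-0.7, -0.4, 0.6]
grip_width: 0.0
grasp_force: 0.0
```

```bash
python3 st.py; python3 - <<'E'
from h import *
c=shot('side')
for s in silhouettes('catch_top',c):print(s['conf'],s['bbox'])
E
```

```text
15.7 [0.4876 0.1131 0.18  ] 
 [[ 0.173  0.985 -0.005]
 [ 0.985 -0.173 -0.003]
 [-0.004 -0.004 -1.   ]] [ 0.23  0.27 -0.09  1.22 -0.    1.97] [-0.7 -0.4  0.6] 0.0 0.0
0.65 [291.7, 259.6, 307.9, 281.7]
```

Now down 98 mm, then push 37 mm along the case's +y (0.178, 0.984).

Call:
drive_tool --increments '[[[0,0,-30],[0,0,0],0],[[0,0,-30],[0,0,0],0],[[0,0,-25],[0,0,0],0],[[0,0,-12],[0,0,0],0],[[0,0,0],[0,0,0],0],[[0,0,0],[0,0,0],0]]'

```text
clock: 16.3
eef_pos: [0.4875, 0.1122, 0.0823]
tool_rot: [0.766, 0.642, -0.004, -0.001]
ft_force: [-0.1, -0.5, 0.1]
grip_width: 0.0002
grasp_force: 0.0
```

Call:
drive_tool --increments '[[[0.9,4.9,0],[0,0,0],0],[[0.9,4.9,0],[0,0,0],0],[[0.9,4.9,0],[0,0,0],0],[[0.9,4.9,0],[0,0,0],0],[[0.9,4.9,0],[0,0,0],0],[[0,0,0],[0,0,0],0]]'

```text
clock: 16.8
eef_pos: [0.4929, 0.1389, 0.0835]
tool_rot: [0.766, 0.643, -0.002, -0.0]
ft_force: [-0.3, -0.8, -0.5]
grip_width: 0.0003
grasp_force: 0.0
```

Call:
drive_tool --increments '[[[0.7,3.9,0],[0,0,0],0],[[0.7,3.9,0],[0,0,0],0],[[0.4,2,0],[0,0,0],0],[[0,0,0],[0,0,0],0]]'

```text
clock: 17.13
eef_pos: [0.4936, 0.1461, 0.083]
tool_rot: [0.766, 0.643, -0.004, 0.001]
ft_force: [-1.4, -6.1, 5.7]
grip_width: 0.0002
grasp_force: 3.5
```

Call:
drive_tool --increments '[[[0.4,2.5,0],[0,0,0],0],[[0.4,2.5,0],[0,0,0],0],[[0,0,0],[0,0,0],0]]'

```text
clock: 17.38
eef_pos: [0.4936, 0.1465, 0.0831]
tool_rot: [0.767, 0.642, -0.008, 0.004]
ft_force: [-1.9, -19.3, 10.8]
grip_width: -0.0003
grasp_force: 9.8
```

```bash
python3 - <<'E'
from h import *
c=shot('side')
for s in silhouettes('catch_top',c):print(s['conf'],s['bbox'])
x,y,a=.611,.0151,-.179
for d in(.0065,.028): print(proj(c,tf(np.array([[-.137,.095+d,.103]]),x,y,a)))
E
```

```text
0.78 [290.4, 267.2, 302.0, 287.7]
[[302.65302875 259.54856258]]
[[298.09886883 266.32051342]]
```

The catch is at its stop (19 N; tab image moved by the full travel). Back to the handle.

Call:
drive_tool --increments '[[[-1,-7,0],[0,0,0],0],[[-1,-7,0],[0,0,0],0],[[0,0,30],[0,0,0],0],[[0,0,35],[0,0,0],0],[[0,0,35],[0,0,0],0],[[9,-27,0],[0,0,0],0.6],[[9,-27,0],[0,0,0],0.6],[[9,-27,0],[0,0,0],0.6]]'

```text
clock: 18.15
eef_pos: [0.5205, 0.0579, 0.1838]
tool_rot: [0.765, 0.644, -0.001, -0.0]
ft_force: [0.5, 1.0, -0.5]
grip_width: 0.036
grasp_force: 0.0
```

Call:
drive_tool --increments '[[[9,-27,0],[0,0,0],0.6],[[0,0,0],[0,0,0],0.6],[[0,0,0],[0,0,0],0.6]]'

```text
clock: 18.4
eef_pos: [0.5289, 0.0298, 0.1825]
tool_rot: [0.767, 0.642, -0.002, -0.001]
ft_force: [0.4, -0.5, 0.1]
grip_width: 0.0516
grasp_force: 0.0
```

```bash
python3 st.py
```

```text
18.4 [0.5289 0.0298 0.1825] 
 [[ 0.176  0.984 -0.005]
 [ 0.984 -0.176 -0.002]
 [-0.003 -0.005 -1.   ]] [ 0.06  0.33 -0.    1.24 -0.    1.8 ] [ 0.4 -0.5  0.1] 0.0516 0.0
```

Call:
drive_tool --increments '[[[0,0,-25],[0,0,0],0.6],[[0,0,-25],[0,0,0],0.6],[[0,0,-19.5],[0,0,0],0.6],[[0,0,0],[0,0,0],0.6],[[0,0,0],[0,0,0],0],[[0,0,0],[0,0,0],0],[[0,0,0],[0,0,0],0],[[0,0,0],[0,0,0],0]]'

```text
clock: 19.07
eef_pos: [0.5296, 0.0311, 0.1152]
tool_rot: [0.766, 0.643, -0.002, 0.0]
ft_force: [-2.5, 1.4, 3.7]
grip_width: 0.0081
grasp_force: 58.5
```

Call:
drive_tool --increments '[[[0,0,0],[0,0,0],0],[[0,0,0],[0,0,0],0],[[1.2,-0.2,4.8],[0,0,0],0],[[1.3,-0.2,4.8],[0,0,0],0],[[0,0,0],[0,0,0],0]]'

```text
clock: 19.48
eef_pos: [0.5316, 0.0307, 0.1237]
tool_rot: [0.766, 0.643, -0.002, -0.001]
ft_force: [-0.1, 3.9, -2.9]
grip_width: 0.0075
grasp_force: 58.6
```

Free now (only 3 N past the old stop). Following the arc.

Call:
drive_tool --increments '[[[1.5,-0.3,4.8],[0,0,0],0],[[1.5,-0.3,4.7],[0,0,0],0],[[3.6,-0.6,9.3],[0,0,0],0],[[3.7,-0.7,9.3],[0,0,0],0],[[4.5,-0.8,8.9],[0,0,0],0],[[4.6,-0.9,8.8],[0,0,0],0],[[0,0,0],[0,0,0],0]]'

```text
clock: 20.07
eef_pos: [0.5502, 0.0272, 0.1698]
tool_rot: [0.766, 0.643, -0.003, -0.002]
ft_force: [-2.7, 5.8, -1.7]
grip_width: 0.0075
grasp_force: 58.8
```

Call:
drive_tool --increments '[[[5.4,-1,8.4],[0,0,0],0],[[5.4,-1,8.4],[0,0,0],0],[[6.2,-1.1,7.8],[0,0,0],0],[[6.2,-1.1,7.7],[0,0,0],0],[[0,0,0],[0,0,0],0]]'

```text
clock: 20.48
eef_pos: [0.5722, 0.0232, 0.2023]
tool_rot: [0.766, 0.643, -0.004, -0.002]
ft_force: [-6.6, 5.5, 3.2]
grip_width: 0.0074
grasp_force: 59.3
```

```bash
python3 st.py
```

```text
20.4833 [0.5722 0.0232 0.2023] 
 [[ 0.173  0.985 -0.009]
 [ 0.985 -0.173 -0.001]
 [-0.003 -0.008 -1.   ]] [ 0.04  0.41  0.16  1.34 -0.    1.79] [-6.6  5.5  3.2] 0.0074 59.3
```

Call:
drive_tool --increments '[[[7,-1.4,7.2],[0,0,0],0],[[7,-1.4,7.1],[0,0,0],0],[[7.6,-1.5,6.4],[0,0,0],0],[[7.6,-1.5,6.3],[0,0,0],0],[[8,-1.5,5.6],[0,0,0],0],[[8,-1.5,5.5],[0,0,0],0],[[0,0,0],[0,0,0],0],[[0,0,0],[0,0,0],0]]'

```text
clock: 21.15
eef_pos: [0.6168, 0.0149, 0.2423]
tool_rot: [0.766, 0.643, -0.003, -0.002]
ft_force: [-11.4, 6.1, 12.3]
grip_width: 0.0079
grasp_force: 60.4
```

Call:
drive_tool --increments '[[[0,0,0],[0,0,0],0],[[0,0,0],[0,0,0],0],[[0,0,0],[0,0,0],0],[[0,0,0],[0,0,0],0]]'

```text
clock: 21.48
eef_pos: [0.6163, 0.015, 0.242]
tool_rot: [0.766, 0.643, -0.003, -0.002]
ft_force: [-10.4, 5.4, 12.3]
grip_width: 0.0074
grasp_force: 60.4
```

```bash
python3 - <<'E'
from h import *
a=shot('scene');b=shot('side')
cv2.imwrite('pics/end.png',np.hstack([a['image'][60:260,180:480],b['image'][100:300,150:400]])[:,:,::-1].repeat(1,0))
im=cv2.imread('pics/end.png');cv2.imwrite('pics/end.png',cv2.resize(im,(800,291),interpolation=2))
E
```

```text
(no output)
```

View pics/end.png

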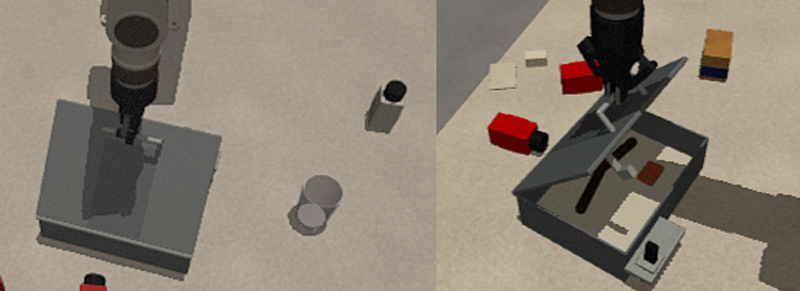

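The lid is open at about 45° and the fingers are on its bar; the jar stands upright (left half, 388,108). Handing in.

```bash
python3 -c "
from workcell import *
print(job_done())"
```

```text
the job is handed in; nothing more can be done
None
```

The job is handed in: the jar stands upright on the bench, the tug showed the catch had caught, I slid it fully to its stop, and the gripper is holding the lid open at about 0.8 rad (45°); the judge's verdict was not reported back.

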